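# Free the sagging gate bolt and hold the cage ajar

## Robot

A 6-joint arm with a two-finger parallel gripper is mounted at the origin on a cart in front of the work surface, level with it; the furniture and walls round the work are solid. World frame = base frame: x ahead of the robot, y to its left, z up, the work surface at z = 0. Lengths are in m, angles in rad, forces in N, time in s.
With the tool pointing down it reaches from about 0.325 to 0.85 m from the base axis. Payload 4.4 kg.
Tool frame: the origin (TCP) lies on the front face of the gripper's body, between the roots of the fingers; the fingertips stand tip_extent ahead of it and the grasp point (between the pads) lies 78 mm ahead of it (tip_extent is the distance from the TCP to the fingertips, in m); z points along the fingers, y is the line along which they close (so a half turn about z gives the same grasp; the last joint's range is limited). The gripper opens to 94 mm and grips with 3 to 60 N. Pads are 16 mm wide; open, the fingers measure 119 mm over their backs; the gripper's body (75 mm by 177 mm) begins 78 mm behind the grasp point.
Start: joints at [1.028, 0.207, 1.542, -0, 1.393, -0.15], TCP at [0.22, 0.531, 0.303] pointing down, gripper open.
Joint ranges: [-2.73, 2.73], [-0.86, 2.22], [0.23, 2.46], [-1.11, 4.25], [0.08, 2.63], [-2.82, 2.82]. Speed limits (rad/s): [2.79, 2.79, 3.14, 3.14, 3.14, 3.14].

## Interface

Orientations are given as a unit quaternion [x, y, z, w].
In Python, from bench import get_obs, get_image, get_calibration, hand_in, tip_extent gives the robot as it stands. The module is installed in compiled form; this text tells all that it offers.
- The arm moves only by the tool step_arm, never from a script. Its argument "deltas" is text: rows parted by semicolons, each of 5 numbers parted by spaces: the opening, from -1 (shut) to 1 (fully open), so that 0 is half open, then the shift along the world's x, y, z in mm, then the turn about the world's z in rad. In form: grip tx ty tz yaw; .... A call has 1 to 5 rows; each row is the pose to reach, as a shift and turn from the pose commanded when the call began; what a row does not reach only later rows make up. A row lasts 1/8 s, in which the tool goes at most 62.5 mm and 10.7 degrees, less where a joint would pass 70% of its speed; a pose out of reach is approached as far as the arm can. A call with a gripper value outside its range is refused whole. The fingers move at their own pace and stop on an object; "newtons" is the grip in N (left out, the last holds). Time passes only in rows, so rows that repeat a pose let the fingers close. It gives the time, the measured TCP pose, the force, the opening and the grip force at its end, in the units of the state.
- get_obs(): the state, without advancing time (a new reading comes with each control period).
- get_image(name): name is "scene" or "top" or "wrist"; returns (picture, depth): 384x512x3 uint8, blue, green, red; 384x512 float32, m along the optical axis (not along the pixel's ray), 0 where there is no reading.
- get_calibration(name): a dict with "fx", "fy", "cx", "cy" (pixels), "camera_from_world" (4x4, takes a point from world to camera coordinates); the wrist camera has in their place "hand_eye" (4x4, takes a point from camera to tool coordinates, whose origin is the TCP and whose axes are the flange's). Camera axes: x right, y up, looking along -z (the intrinsics and any distortion apply to the point x, -y, -z); pixel columns grow to the right and rows downward; lengths in m; the calibration is good to about 2 mm. A picture is of the moment at which its call begins: read the wrist's pose just before it. get_calibration takes no time and is no camera call.
- hand_in(): hands the job in; it is judged then, once.
The state is a dict: "clock": time; "qpos": joint angles; "dq": joint speeds; "tau": joint torques, N m; "ee_pos": TCP position; "ee_rot": TCP orientation; "wrist_force": force on the tool from outside, world axes, zero at the start; "moment": the same for the moment, N m; "gripper_width": finger opening in m; "grasp_force": force on a finger pad.
Only numpy, scipy, OpenCV 4.12 (cv2) and the standard library are available. Lean on these libraries where they do the work, as an engineer would, in place of code of your own. Each camera call takes 0.05 s, during which the arm holds its last target. There are 200 camera calls.

## Task

The nozzle drawer on top of the small bench cabinet was left open and hangs over the gate's bolt: push the drawer fully home until its catch pulls it in. Then undo the sagging barrel bolt of the barred gate underneath: lift it by its knob so that its nose clears the bent-up lip of the keeper, draw it all the way back, and, still holding the knob, swing the gate ajar about a hand's breadth (some 9 cm at its free edge) so that the jam jar behind it can be reached. The gate springs shut by itself, so finish while holding it still at that opening by the bolt's knob; leave the things in, on and beside the cabinet where they stand.

Things in the scene. Friction and masses are not known exactly. Their poses are not given: they have to be found in the camera images.
- cabinet: stainless bench cabinet, fixed, 270 wide (y), 260 deep (x); origin under its centre on the table; its front looks along its own -x. Below: a cupboard 186 high with a barred gate in its front (face at x = -130). On top, set back 90 from that face: a drawer housing, its top at z = 268, with a timer and jar lid on its rear part (x > +14). The ledge before the housing is bare.
- drawer_front (a point): middle of the outer edge of the folded finger lip along the top of the drawer front (262 wide along y, 9 high, standing 12 out from the front panel); in the cabinet's frame at (-58 - opening, 0, 259). Push anywhere along this lip toward the cabinet's +x. With the drawer home, the ledge (z = 186) lies below and before it.
- drawer (a joint): opening of the drawer in m, 0 home; starts 0.10 to 0.13. Sliding takes 1 to 2 N; a sprung roller catch resists with about 7 N from 12 to 5 mm before home, and from there pulls the drawer in to 0 and keeps it.
- bolt_knob: knob of the barrel bolt, a steel cylinder 17 in diameter, 28 long, its axis straight out from the gate (the cabinet's x); origin at its centre, 47 in front of the gate's face, at the start in the cabinet's frame at (-177, -60, 144). Free all round for fingers; guide straps and keeper stand only up to 26 out from the face. A 10 mm neck joins it to the rod.
- bolt (a joint): how far the bolt is drawn, m: 0 shot, 0.040 fully back at its stop. Drawing moves the knob along the gate toward the hinge (the cabinet's +y while the gate is shut); rubs with about 1 N. The nose is out of the keeper from 0.020 on.
- bolt_lift (a joint): lift of the bolt, rad, swivelling in its rear guide (115 mm from the shot knob): 0 sagging by its weight, the keeper's lip standing in the notch under its nose; 0.095 at the top stop, 11 mm of rise at the knob. The nose clears the lip from 0.045 (5 mm of rise); 8 mm brings the rod level, then draw level; takes 1 to 2 N. Unlifted the bolt stops after 3 mm. From 0.022 drawn it may sink again.
- keeper_lip (a point): top of the bent-up lip at the gate-side mouth of the keeper, a strap on the right-hand (cabinet's -y) post; in the cabinet's frame at (-145, -108, 141).
- gate_hinge (a point): fixed point on the gate's upright hinge line, at the gate's left edge seen from the robot, at the height of the rod; in the cabinet's frame at (-131, 110, 153).
- gate (a joint): opening of the gate in rad, 0 shut. It is 205 wide; its free (cabinet's -y) edge swings out toward the cabinet's -x, clockwise seen from above, about gate_hinge. 9 cm at the free edge is 0.45 rad. A spring shuts it: 0.4 N m at 0.45 rad, 3 N at the knob. With the bolt fully back the knob is 46 before and 130 beside the hinge line and swings with the gate.
- jam_jar: open jam jar, 76 across and 157 high with its spreader, standing in the cupboard behind the gate; a bystander, origin at its underside
- ring_small: steel ring mould 56 across, 50 high, in the cupboard; a bystander, origin at its underside
- jar_lid: black jar lid 71 across, 15 high, on the drawer housing; a bystander, origin at its underside
- timer: dial timer 64 across, 44 high, on the drawer housing; a bystander, origin at its underside
- bottle: squeeze bottle 58 across, 208 high, standing close to the cabinet's right side (its -y); a bystander, origin at its underside

How it is judged:
By the outcome, as a careful person would: the job done as asked, in the order asked, and still so for the second after the job is handed in, while the arm keeps its last pose, push and grip.
It also fails if it takes over 48 s, if anything falls off the work surface, if the arm or the gripper's body presses on something with over 40 N, if the wrist force passes 120 N, or if a joint passes its speed limit or range.

## Working session

There is one attempt and no reset: what is moved stays moved. The work goes in short steps, Python scripts to look and compute and a tool call to move; the robot and the scene stay as the last step left them, time stands still between calls to the robot, and variables do not carry over. Pictures are saved under pics/ and viewed, at most 10 in all, crops included, and the job is handed in when it is done.

Besides the shell and the picture viewer there is one more tool, called after "Emit:" by a JSON object that holds its "api" and its "payload", one argument or row to a line. step_arm: Moves the arm, as the interface text tells. Its arguments: {"type":"object","properties":{"deltas":{"type":"string"},"newtons":{"type":"number"}},"required":["deltas"]}

```bash
mkdir -p pics; cat > h.py <<'E'
import numpy as np, cv2
from bench import *
def pts(name,d,T=None):
    c=get_calibration(name); v,u=np.mgrid[0:d.shape[0],0:d.shape[1]]
    p=np.stack([(u-c['cx'])/c['fx']*d,-(v-c['cy'])/c['fy']*d,-d,np.ones_like(d)],-1)
    M=np.linalg.inv(c['camera_from_world']) if T is None else T@np.array(c['hand_eye'])
    return (p@np.array(M).T)[...,:3]
E
python3 - <<'E'
from h import *
for n in ("scene","top"):
    i,d=get_image(n); cv2.imwrite(f"pics/{n}0.png",i); np.save(f"{n}0.npy",pts(n,d)); np.save(f"{n}d.npy",d)
    print(n,{k:v for k,v in get_calibration(n).items()})
o=get_obs(); print(o, tip_extent() if callable(tip_extent) else tip_extent)
E
```

```text
scene {'fx': 422.6388420364941, 'fy': 422.6388420364941, 'cx': 255.31132654650497, 'cy': 194.23481455502431, 'camera_from_world': array([[ 0.99976077,  0.00368874,  0.02155893, -0.67831506],
       [-0.01924316,  0.61687924,  0.78682253, -0.14155569],
       [-0.01039687, -0.78704917,  0.61680265, -1.00802353],
       [ 0.        ,  0.        ,  0.        ,  1.        ]])}
top {'fx': 379.63179362899285, 'fy': 379.63179362899285, 'cx': 262.16260547536905, 'cy': 192.57416298087102, 'camera_from_world': array([[ 0.28035711, -0.95987049,  0.00696671, -0.17153145],
       [ 0.76383315,  0.22748269,  0.60399548, -0.61749668],
       [-0.58134224, -0.16401302,  0.79695729, -0.60182955],
       [ 0.        ,  0.        ,  0.        ,  1.        ]])}
{'clock': 0.1, 'qpos': array([ 1.02749917e+00,  2.07336529e-01,  1.54281865e+00, -2.27841834e-05,
        1.39348563e+00, -1.50489633e-01]), 'dq': array([ 0.00114477, -0.00075347, -0.00428973,  0.00010848, -0.000546  ,
        0.00151212]), 'tau': array([-1.12443493e-03, -3.71868968e+01, -2.82289660e+01,  6.99935574e-02,
        3.11766390e-02, -2.42474721e-05]), 'ee_pos': array([0.21983045, 0.53073872, 0.30160214]), 'ee_rot': array([ 1.95141418e-01,  9.80774581e-01, -9.66888245e-04, -3.37620087e-04]), 'wrist_force': array([ 1.18225635, -0.79002216,  0.05588814]), 'moment': array([-0.00836751, -0.02795335,  0.01181472]), 'grasp_force': 0.0, 'gripper_width': 0.09384422405039522} 0.0972
```

View pics/scene0.png

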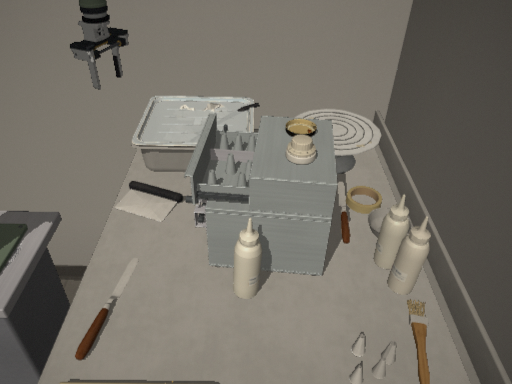

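View pics/top0.png

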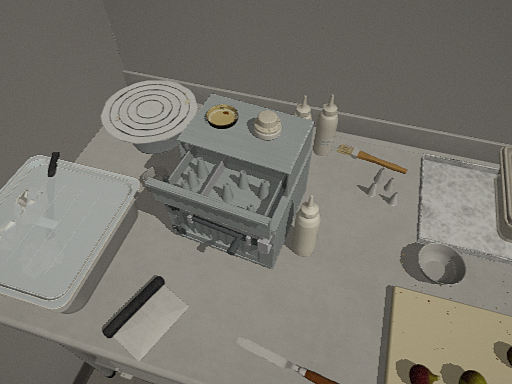

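The scene view shows the cabinet at about (265,190), its drawer front open at (203,165) and the bottle at (247,265). The top view shows the housing top spanning (185,145)–(310,150), the drawer lip from (145,178) to (270,235), and the bolt near (240,240).

```bash
python3 - <<'E'
from h import *
for n in ("top","scene"):
    P=np.load(n+"0.npy"); d=np.load(n+"d.npy")
    ok=(d>0)&(P[...,0]>.3)&(P[...,0]<1.1)&(abs(P[...,1])<.35)
    z=P[...,2]; 
    h,e=np.histogram(z[ok&(z>.17)],np.arange(.17,.30,.004)); print(n,dict(zip(e.round(3),h)))
    m=ok&(z>.26)&(z<.276)
    k,l,s,c=cv2.connectedComponentsWithStats(m.astype(np.uint8)); 
    for j in range(1,k):
        if s[j,4]>150:
            q=P[l==j]; print(s[j],q.mean(0).round(4),cv2.minAreaRect((q[:,:2]*1000).astype(np.float32)))
    t=ok&(z>.1)
E
```

```text
top {np.float64(0.17): np.int64(108), np.float64(0.174): np.int64(58), np.float64(0.178): np.int64(51), np.float64(0.182): np.int64(282), np.float64(0.186): np.int64(232), np.float64(0.19): np.int64(199), np.float64(0.194): np.int64(2374), np.float64(0.198): np.int64(491), np.float64(0.202): np.int64(400), np.float64(0.206): np.int64(429), np.float64(0.21): np.int64(560), np.float64(0.214): np.int64(439), np.float64(0.218): np.int64(323), np.float64(0.222): np.int64(347), np.float64(0.226): np.int64(372), np.float64(0.23): np.int64(312), np.float64(0.234): np.int64(192), np.float64(0.238): np.int64(144), np.float64(0.242): np.int64(104), np.float64(0.246): np.int64(43), np.float64(0.25): np.int64(29), np.float64(0.254): np.int64(101), np.float64(0.258): np.int64(225), np.float64(0.262): np.int64(1239), np.float64(0.266): np.int64(5124), np.float64(0.27): np.int64(290), np.float64(0.274): np.int64(116), np.float64(0.278): np.int64(135), np.float64(0.282): np.int64(70), np.float64(0.286): np.int64(38), np.float64(0.29): np.int64(90), np.float64(0.294): np.int64(88)}
[ 177   93  138   8
[... 952 characters left out ...]
200), np.float64(0.25): np.int64(185), np.float64(0.254): np.int64(203), np.float64(0.258): np.int64(200), np.float64(0.262): np.int64(671), np.float64(0.266): np.int64(3920), np.float64(0.27): np.int64(323), np.float64(0.274): np.int64(129), np.float64(0.278): np.int64(150), np.float64(0.282): np.int64(86), np.float64(0.286): np.int64(45), np.float64(0.29): np.int64(85), np.float64(0.294): np.int64(91)}
[184 114  33  64 561] [0.5533 0.0828 0.2639] ((554.4861450195312, 99.57949829101562), (265.8476867675781, 18.406147003173828), 84.48347473144531)
[ 249  116   89   72 4526] [0.753  0.0548 0.2684] ((757.4619140625, 80.08220672607422), (264.8603820800781, 169.9675750732422), 84.45660400390625)
```

Emit:
{"api": "step_arm", "payload": {
  "deltas": "-1 20 -30 40 0.1; -1 50 -70 40 0.2; -1 80 -115 40 0.3; -1 112 -165 40 0.3; -1 145 -215 40 0.3",
  "newtons": 20
}}

```text
clock: 0.72
ee_pos: [0.3655, 0.3145, 0.3423]
ee_rot: [0.046, 0.999, -0.0, -0.0]
wrist_force: [0.6, -0.1, -0.0]
gripper_width: 0.0476
grasp_force: 0.0
```

Emit:
{"api": "step_arm", "payload": {
  "deltas": "-1 35 -50 0 0; -1 70 -100 0 0; -1 105 -155 0 0; -1 143 -212 0 0; -1 143 -212 0 0"
}}

```text
clock: 1.35
ee_pos: [0.5094, 0.101, 0.342]
ee_rot: [0.049, 0.999, -0.0, -0.0]
wrist_force: [-0.8, 0.5, 0.4]
gripper_width: 0.0005
grasp_force: 0.0
```

```bash
cat >> h.py <<'E'
from scipy.spatial.transform import Rotation as R
def rep():
    o=get_obs(); print(round(o['clock'],2),o['ee_pos'].round(4),'ytool deg',np.degrees(np.arctan2(*R.from_quat(o['ee_rot']).as_matrix()[[1,0],1])).round(2),'F',o['wrist_force'].round(1),'w',round(o['gripper_width'],4),'gf',round(o['grasp_force'],1)); return o
E
python3 - <<'E'
from h import *
rep()
i,d=get_image("top"); cv2.imwrite("pics/top1.png",i)
P=pts("top",d); z=P[...,2]
m=(d>0)&(P[...,0]>.5)&(P[...,0]<.62)&(abs(P[...,1]-.1)<.2)&(z>.256)&(z<.272)
q=P[m]; C=np.array([.7122,.0839]); a=-.096
A=np.array([[np.cos(a),np.sin(a)],[-np.sin(a),np.cos(a)]])
c=(q[:,:2]-C)@A.T; print(np.percentile(c[:,0],[2,10,50,90,98]).round(4),np.percentile(c[:,1],[1,99]).round(4))
E
```

```text
1.35 [0.5094 0.101  0.342 ] ytool deg 84.37 F [-0.8  0.5  0.4] w 0.0005 gf 0.0
[-0.2126 -0.1696 -0.1635 -0.1543 -0.1517] [-0.1311  0.1088]
```

Emit:
{"api": "step_arm", "payload": {
  "deltas": "-1 20 -2 0 0; -1 40 -4 0 0; -1 60 -6 0 0; -1 80 -8 0 0; -1 100 -10 0 0"
}}

```text
clock: 2.02
ee_pos: [0.607, 0.096, 0.3421]
ee_rot: [0.045, 0.999, -0.0, -0.002]
wrist_force: [-1.9, -0.3, 0.7]
gripper_width: 0.0002
grasp_force: 1.0
```

Emit:
{"api": "step_arm", "payload": {
  "deltas": "-1 8 -1 0 0; -1 16 -2 0 0; -1 22 -2 0 0; -1 28 -3 0 0; -1 33 -3 0 0"
}}

```text
clock: 2.65
ee_pos: [0.6399, 0.0916, 0.3424]
ee_rot: [0.046, 0.999, 0.0, -0.002]
wrist_force: [-3.1, 0.3, 0.4]
gripper_width: 0.0008
grasp_force: 1.5
```

```bash
cat >> h.py <<'E'
C=np.array([.7122,.0839]); a=-.096
A=np.array([[np.cos(a),np.sin(a)],[-np.sin(a),np.cos(a)]])
def cab(p): p=np.asarray(p); return np.concatenate([(p[...,:2]-C)@A.T,p[...,2:]],-1)
def world(p): p=np.asarray(p); return np.concatenate([p[...,:2]@A+C,p[...,2:]],-1)
E
python3 - <<'E'
from h import *
o=rep(); print(cab(o['ee_pos']).round(4))
i,d=get_image("top"); cv2.imwrite("pics/top2.png",cv2.resize(i[120:300,100:340],None,fx=3,fy=3))
E
```

```text
2.65 [0.6399 0.0916 0.3424] ytool deg 84.7 F [-3.1  0.3  0.4] w 0.0008 gf 1.5
[-0.0727  0.0007  0.3424]
```

View pics/top2.png

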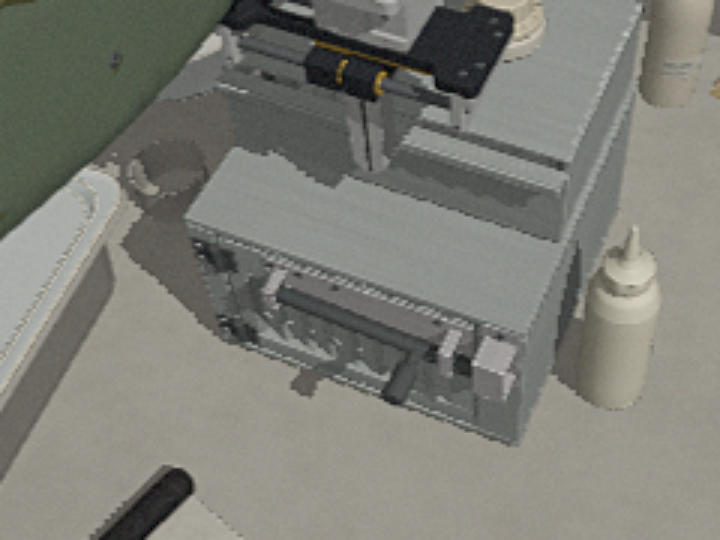

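The drawer is nearly home, with a small gap left at crop (560,175). The bolt knob is visible at crop (405,378), so I'll keep pushing until the stop.

Emit:
{"api": "step_arm", "payload": {
  "deltas": "-1 4 0 0 0; -1 8 -1 0 0; -1 11 -1 0 0; -1 11 -1 0 0"
}}

```text
clock: 3.2
ee_pos: [0.6468, 0.0908, 0.343]
ee_rot: [0.046, 0.999, -0.0, -0.008]
wrist_force: [-21.2, 2.1, 10.0]
gripper_width: 0.0005
grasp_force: 10.3
```

```bash
python3 - <<'E'
from h import *
o=rep(); print(cab(o['ee_pos']).round(4))
i,d=get_image("top"); P=cab(pts("top",d)); z=P[...,2]
m=(d>0)&(P[...,0]>-.1)&(P[...,0]<-.045)&(P[...,1]<-.06)&(P[...,1]>-.13)&(z>.256)&(z<.266)
print(m.sum(),np.percentile(P[m][:,0],[2,10,50,90]).round(4))
# knob
m=(d>0)&(P[...,0]>-.2)&(P[...,0]<-.162)&(abs(P[...,1]+.06)<.04)&(z>.11)&(z<.17)
q=P[m]; print(m.sum(),q.mean(0).round(4),np.percentile(q,[3,97],axis=0).round(4))
E
```

```text
3.2 [0.6468 0.0908 0.343 ] ytool deg 84.72 F [-21.2   2.1  10. ] w 0.0005 gf 10.3
[-0.0658  0.0006  0.343 ]
241 [-0.0593 -0.0586 -0.0545 -0.047 ]
111 [-0.1795 -0.0614  0.1496] [[-0.1913 -0.0683  0.1421]
 [-0.1646 -0.0527  0.1532]]
```

Emit:
{"api": "step_arm", "payload": {
  "deltas": "-1 -20 2 0 0; -1 -70 7 0 0; 0.2 -121 11 0 0; 0.2 -123 -20 0 0; 0.2 -123 -49 0 0"
}}

```text
clock: 3.88
ee_pos: [0.529, 0.0406, 0.3436]
ee_rot: [0.046, 0.999, -0.0, 0.002]
wrist_force: [0.4, 1.0, -0.2]
gripper_width: 0.0267
grasp_force: 0.0
```

Emit:
{"api": "step_arm", "payload": {
  "deltas": "0.2 0 0 0 0; 0.2 0 0 -40 0; 0.2 0 0 -75 0; 0.2 0 0 -75 0"
}}

```text
clock: 4.38
ee_pos: [0.5275, 0.042, 0.2648]
ee_rot: [0.046, 0.999, 0.0, -0.003]
wrist_force: [0.4, 0.1, 0.6]
gripper_width: 0.0562
grasp_force: 0.0
```

```bash
python3 - <<'E'
from h import *
o=rep(); print(cab(o['ee_pos']).round(4))
T=np.eye(4); T[:3,:3]=R.from_quat(o['ee_rot']).as_matrix(); T[:3,3]=o['ee_pos']
i,d=get_image("wrist"); cv2.imwrite("pics/w1.png",i)
P=cab(pts("wrist",d,T)); z=P[...,2]
m=(d>0)&(P[...,0]>-.2)&(P[...,0]<-.16)&(abs(P[...,1]+.06)<.03)&(z>.13)&(z<.17)
q=P[m]; print(m.sum(),q.mean(0).round(4) if len(q) else 0,np.percentile(q,[3,97],axis=0).round(4) if len(q) else 0)
i,d=get_image("top"); P=cab(pts("top",d)); z=P[...,2]
m=(d>0)&(P[...,0]>-.1)&(P[...,0]<-.045)&(P[...,1]<.1)&(P[...,1]>-.13)&(z>.256)&(z<.266)
print(m.sum(),np.percentile(P[m][:,0],[2,10,50,90]).round(4))
E
```

```text
4.38 [0.5275 0.042  0.2648] ytool deg 84.7 F [0.4 0.1 0.6] w 0.0562 gf 0.0
[-0.1798 -0.0594  0.2648]
973 [-0.1786 -0.0595  0.1502] [[-0.1906 -0.0672  0.1418]
 [-0.1632 -0.0511  0.1681]]
312 [-0.0592 -0.0586 -0.054  -0.0465]
```

View pics/w1.png

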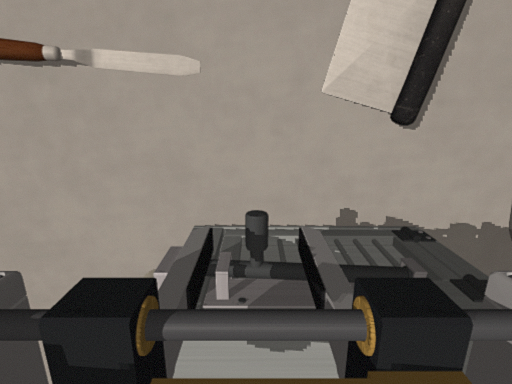

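The wrist view shows the knob at (257,230), centred between the fingers. The drawer stayed home.

Emit:
{"api": "step_arm", "payload": {
  "deltas": "0.2 1 0 -22 0; 0.2 1 0 -43 0; 0.2 1 0 -43 0; -1 1 0 -43 0; -1 1 0 -43 0",
  "newtons": 25
}}

```text
clock: 5.1
ee_pos: [0.5312, 0.0412, 0.2265]
ee_rot: [0.046, 0.999, -0.0, 0.002]
wrist_force: [0.5, -0.0, -0.0]
gripper_width: 0.0398
grasp_force: 0.0
```

Emit:
{"api": "step_arm", "payload": {
  "deltas": "-1 0 0 0 0; -1 0 0 0 0; -1 0 0 0 0"
}}

```text
clock: 5.48
ee_pos: [0.5305, 0.0421, 0.225]
ee_rot: [0.047, 0.999, 0.001, 0.001]
wrist_force: [2.5, 4.2, 1.1]
gripper_width: 0.0162
grasp_force: 25.0
```

```bash
python3 - <<'E'
from h import *
o=rep(); print(cab(o['ee_pos']).round(4))
E
```

```text
5.47 [0.5305 0.0421 0.225 ] ytool deg 84.67 F [2.5 4.2 1.1] w 0.0162 gf 25.0
[-0.1768 -0.059   0.225 ]
```

Emit:
{"api": "step_arm", "payload": {
  "deltas": "-1 0 0 3 0; -1 0 0 6 0; -1 0 0 8 0; -1 0 0 8 0"
}}

```text
clock: 5.98
ee_pos: [0.5301, 0.042, 0.2324]
ee_rot: [0.046, 0.999, 0.001, 0.0]
wrist_force: [2.8, 4.9, -2.8]
gripper_width: 0.0161
grasp_force: 25.0
```

Emit:
{"api": "step_arm", "payload": {
  "deltas": "-1 1 8 0 0; -1 1.5 16 0 0; -1 2.5 24 0 0; -1 3 32 0 0; -1 3.5 38 0 0"
}}

```text
clock: 6.6
ee_pos: [0.5336, 0.0798, 0.2326]
ee_rot: [0.046, 0.999, -0.0, -0.0]
wrist_force: [0.3, -2.3, -1.9]
gripper_width: 0.0159
grasp_force: 25.0
```

Emit:
{"api": "step_arm", "payload": {
  "deltas": "-1 0.3 2 0 0; -1 0.5 4 0 0; -1 0.5 4 0 0"
}}

```text
clock: 6.98
ee_pos: [0.5339, 0.0824, 0.2325]
ee_rot: [0.046, 0.999, -0.001, -0.0]
wrist_force: [-0.6, -4.4, -1.0]
gripper_width: 0.0165
grasp_force: 25.0
```

```bash
python3 - <<'E'
from h import *
o=rep(); print(cab(o['ee_pos']).round(4))
i,d=get_image("top"); cv2.imwrite("pics/top3.png",cv2.resize(i[120:300,100:340],None,fx=3,fy=3))
E
```

```text
6.97 [0.5339 0.0824 0.2325] ytool deg 84.68 F [-0.6 -4.4 -1. ] w 0.0165 gf 25.0
[-0.1774 -0.0186  0.2325]
```

View pics/top3.png

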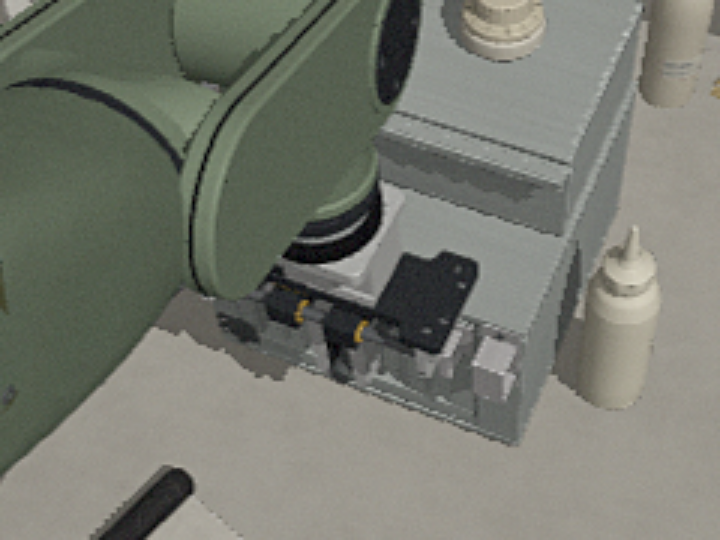

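The bolt is fully back: 40.4 mm, with the force rising at the stop. In the picture the knob is at crop (342,368), clear of the keeper at (493,365). Next I'll swing the gate about its hinge.

Emit:
{"api": "step_arm", "payload": {
  "deltas": "-1 -5.5 2.7 0 -0.045; -1 -10.9 5.8 0 -0.09; -1 -16 9 0 -0.135; -1 -21.2 12.5 0 -0.18; -1 -21.2 12.5 0 -0.18",
  "newtons": 35
}}

```text
clock: 7.65
ee_pos: [0.5124, 0.095, 0.2325]
ee_rot: [0.136, 0.991, -0.001, -0.0]
wrist_force: [-0.8, -5.6, -1.4]
gripper_width: 0.0158
grasp_force: 35.0
```

```bash
cat >> h.py <<'E'
def gate(o):
    v=(cab(o['ee_pos'])[:2]-[-.131,.110]); print('r',np.hypot(*v).round(4),'theta',(np.arctan2(*[-.0464,.1286])-np.arctan2(v[0],-v[1]))  .round(3))
E
python3 - <<'E'
from h import *
gate(rep())
E
```

```text
7.65 [0.5124 0.095  0.2325] ytool deg 74.37 F [-0.8 -5.6 -1.4] w 0.0158 gf 35.0
r 0.1368 theta 0.182
```

Emit:
{"api": "step_arm", "payload": {
  "deltas": "-1 -5 3.7 0 -0.045; -1 -9.6 7.6 0 -0.09; -1 -18.6 16 0 -0.18; -1 -26.7 25.3 0 -0.27; -1 -26.7 25.3 0 -0.27"
}}

```text
clock: 8.28
ee_pos: [0.4853, 0.1205, 0.2324]
ee_rot: [0.267, 0.964, -0.001, -0.001]
wrist_force: [-2.0, -6.2, -1.5]
gripper_width: 0.0163
grasp_force: 35.0
```

```bash
python3 - <<'E'
from h import *
gate(rep())
for n in("top","scene"):
    i,d=get_image(n); P=cab(pts(n,d)); z=P[...,2]
    if n=="top": cv2.imwrite("pics/top4.png",cv2.resize(i[100:300,100:340],None,fx=3,fy=3))
    m=(d>0)&(P[...,0]<-.15)&(P[...,0]>-.27)&(P[...,1]<0.0)&(P[...,1]>-.12)&(z>.02)&(z<.12)
    q=P[m]; print(n,m.sum(),np.percentile(q,[2,50,98],axis=0).round(3) if len(q) else '')
    if len(q)>20:
        f=cv2.fitLine(q[:,:2].astype(np.float32),cv2.DIST_HUBER,0,.01,.01).ravel(); print(f)
        e=q[q[:,1]<np.percentile(q[:,1],8)]; print(np.median(e,0).round(4))
E
```

```text
8.28 [0.4853 0.1205 0.2324] ytool deg 59.0 F [-2.  -6.2 -1.5] w 0.0163 gf 35.0
r 0.137 theta 0.455
top 262 [[-0.219 -0.081  0.026]
 [-0.212 -0.066  0.049]
 [-0.182 -0.004  0.116]]
[ 0.4343145   0.9007613  -0.20600104 -0.05261428]
[-0.2101 -0.0809  0.0819]
scene 514 [[-0.216 -0.08   0.026]
 [-0.2   -0.065  0.07 ]
 [-0.176 -0.004  0.118]]
[ 0.3886745   0.92137516 -0.19446984 -0.04633274]
[-0.2079 -0.0794  0.0735]
```

View pics/top4.png

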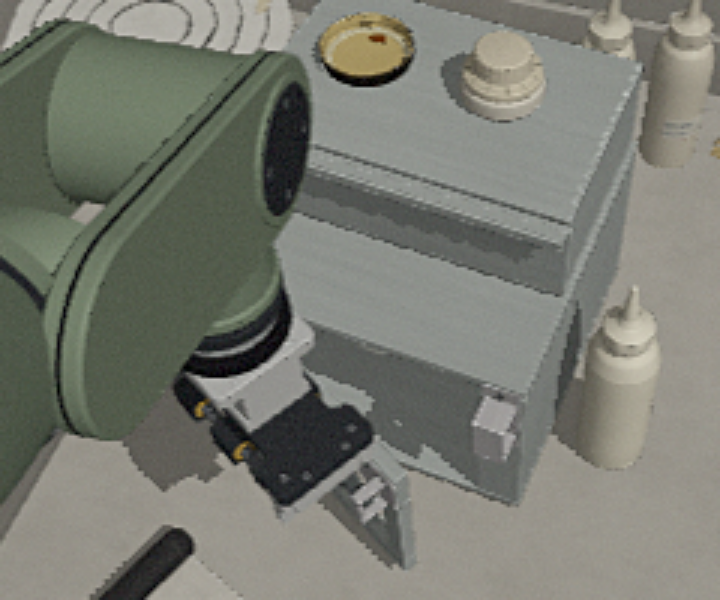

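The gate is ajar, with its free edge at crop (405,540), and the fitted gate line gives about 0.45 rad (9 cm). The drawer is home and the other things are untouched. I'll let it settle, check once more and hand in.

Emit:
{"api": "step_arm", "payload": {
  "deltas": "-1 0 0 0 0; -1 0 0 0 0; -1 0 0 0 0; -1 0 0 0 0"
}}

```text
clock: 8.88
ee_pos: [0.4857, 0.12, 0.2323]
ee_rot: [0.267, 0.964, -0.001, -0.001]
wrist_force: [-2.6, -6.5, -0.3]
gripper_width: 0.0161
grasp_force: 35.0
```

```bash
python3 - <<'E'
from h import *
o=rep(); gate(o)
if o['grasp_force']>25 and o['gripper_width']>.014: print(hand_in())
E
```

```text
8.88 [0.4857 0.12   0.2323] ytool deg 58.98 F [-2.6 -6.5 -0.3] w 0.0161 gf 35.0
r 0.137 theta 0.45
the job is handed in; nothing more can be done
None
```

The job is handed in at 8.9 s on the clock: the drawer is home, the bolt is lifted and drawn fully back, and the gate is held by the knob at about 0.45 rad (9 cm at its free edge); the hand-in returned no verdict.

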